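# Release the row lock and slide a tube rack out to the unloading stop

## Robot

A 6-joint arm with a two-finger parallel gripper is mounted at the origin on the work surface. World frame = base frame: x ahead of the robot, y to its left, z up, the work surface at z = 0. Lengths are in mm, angles in degrees, forces in N, time in s.
With the tool pointing down it reaches from about 300 to 850 mm from the base axis. Payload 4.2 kg.
Tool frame: the origin (TCP) lies on the centre line of the jaws, within the pads' length; the fingertips stand 14 mm ahead of it and the grasp point (between the pads) lies 5 mm behind it (env.finger_overhang is the z of the fingertips in the tool frame, in mm); z points along the fingers, y is the line along which they close (so a half turn about z gives the same grasp; the last joint's range is limited). The gripper opens to 91 mm and grips with 3 to 60 N. Pads are 32 mm wide; open, the fingers measure 118 mm over their backs; the gripper's body (76 mm by 178 mm) begins 60 mm behind the grasp point.
Start: joints at [73.797, 18.312, 89.639, -0, 72.044, -1.146], TCP at [149.378, 555.273, 227.976] pointing down, gripper open.
Joint ranges: [-177.97, 177.97], [-48.28, 115.42], [12.27, 149.76], [-77.06, 257.06], [2.81, 150.46], [-146.56, 146.56]. Speed limits (degrees/s): [147.25, 147.25, 180, 180, 180, 180].

## Interface

Orientations are given as [roll, pitch, yaw] about the fixed x, y, z axes, in that order (R = Rz(yaw) Ry(pitch) Rx(roll)).
In Python, from workcell import sensors, viewer, env gives the robot as it stands. The module is installed in compiled form; this text tells all that it offers.
- The arm moves only by the tool step_arm, never from a script. Its argument "plan" is one flat list of numbers, 6 for each row, row after row: the shift along the tool's x, y, z in cm, then the turn, a rotation vector about the tool's x, y, z in rad. In form: [x, y, z, wx, wy, wz, x, y, z, wx, wy, wz, ...]. A call has 1 to 5 rows; each row shifts and turns the commanded pose from where the row before left it, along the tool's axes as they then stand; what a row does not reach is not made up. A row lasts 1/12 s, in which the tool goes at most 41.7 mm and 7.16 degrees, less where a joint would pass 70% of its speed; a pose out of reach is approached as far as the arm can. A call is refused whole if a number of a shift passes 4.17 or a number of a turn 0.125, either way. A call with a gripper value outside its range is refused whole. "hand" is the finger opening in cm, from 0 to 9.12, set as the call begins (left out, the last holds). The fingers move at their own pace and stop on an object; "newtons" is the grip in N (left out, the last holds). Time passes only in rows, so rows that do not move let the fingers close. It gives the time, the measured TCP pose, the force, the opening and the grip force at its end, in the units of the state.
- sensors.state(): the state, without advancing time (a new reading comes with each control period).
- viewer.grab_frame(name): name is "side" or "top" or "wrist"; returns a dict with "img" (384x512x3 uint8, red, green, blue), "fx", "fy", "cx", "cy" (pixels), "position" and "attitude" of the camera in the world. Camera axes: x right, y down, z forward; pixel columns grow to the right and rows downward; lengths in mm; the calibration is good to about 2 mm. A picture is of the moment at which its call begins. There is no depth.
- env.job_done(): hands the job in; it is judged then, once.
Trained networks look in a picture, given as the dict that the camera call returned (one of the last four; its "shot" number tells which), for a name from the list of things; names that differ only in an ending like _2 or _b are one class to them, and where a whole thing is asked for, a point or a joint stands for the part that bears it (a point fixed in the world has none). Each returns a list of dicts, best first, with "score" (0 to 1); they miss things now and then, are a little off and sometimes report something else, mostly with a low value. They report only what shows in the picture. A call takes as long as a camera call.
- viewer.boxes_of(name, picture): "location" ([column, row] in pixels, amid what is visible of it).
- viewer.pinpoint(name, picture): "location" ([column, row] in pixels: a listed point, or the origin of a listed thing).
The state is a dict: "time_s": time; "qpos": joint angles; "qvel": joint speeds; "effort": joint torques, N m; "ee_pos": TCP position; "ee_rot": TCP orientation; "force": force on the tool from outside, world axes, zero at the start; "torque": the same for the moment, N m; "gripper_width": finger opening in mm; "gripper_force": force on a finger pad.
Only numpy, scipy, OpenCV 4.12 (cv2) and the standard library are available. Lean on these libraries where they do the work, as an engineer would, in place of code of your own. Each camera call takes 0.05 s, during which the arm holds its last target. There are 200 camera calls.

## Task

The last row has been filled, so bring the rack on the pipetting station out for unloading: with a fingertip press the lock pad on the carriage and, keeping it held down, slide the carriage smoothly away from the pipetting head, without jerking it, all the way to its end stop. Then let go so that the pad springs up and the carriage is locked there. Use only touch - do not grip or lift anything - and leave the other things on the bench where they are.

Things in the scene. Friction and masses are not known exactly. Their poses are not given: they have to be found in the camera images.
- station: Fixed bench pipetting station, place and yaw vary. Ivory base 170 mm (x) by 440 mm (y), top 22 mm above the bench, with two guide rods; a column at its +x side carries the head over the rails. Origin: on the bench, mid-width of the rails. z up; +y is the way the carriage slides OUT, from the head to the end stop.
- carriage (a joint): Position of the carriage along the station's +y, m: 0 fully in under the head, 0.198 against the end stop. Starts locked between 0.078 and 0.120. Pad up, it is blocked both ways in index spaces 9 mm apart (1.3 mm play each way), the last one at the stop; it relocks wherever the pad is let up. Free, it slides with 1.5 N friction plus 6 N per m/s. Mass about 1.1 kg.
- lock (a joint): How far the lock pad is pressed down, m: 0 is up (locked), 0.008 is fully down on its solid stop. It is sprung: about 2.7 N starts it and 6.3 N takes it fully down; the carriage is free from about 0.0045 on.
- pad_top (a point): Top centre of the lock pad, moving with pad and carriage (axes as station): black ribbed pad, 46 mm (x) by 38 mm (y), on the carriage's +y end; top 88 mm above the bench when up, housing round it 76 mm. A grey upright finger lip, 62 mm (x) by 8 mm thick, begins 22 mm from here toward +y, top 104 mm; a fingertip on the pad pushes it. The rack's end lies 33 mm toward -y.
- rack_center (a point): Middle, 75 mm above the bench, of the dark green 8 x 12 rack of filled open tubes clipped into the carriage: 85 mm (x) by 127 mm (y), its top 96 mm and the tube tops 103 mm above the bench.
- tips (a point): Middle of the row of eight pipette tips under the head, at their lower ends, 110 mm above the bench, 150 mm from the station's origin toward -y. The ivory head above is 40 mm thick in y, spans station x from -53 to 113 mm, and its body begins 178 mm and ends 325 mm above the bench; the column behind it is 370 mm tall.
- carriage_end (a point): Middle of the +y end of the carriage plate (50 mm above the bench), the face that meets the end stop.
- end_stop (a point): Face of the two rubber buffers on the end block at the station's +y end, 50 mm above the bench; carriage_end meets it when the carriage is home.
- pen_mid (a point): Middle of a loose black marker pen lying in front of the station, 130 mm long, 12 mm thick. Leave it.
- tube_a_mid (a point): Middle of a loose clear microtube lying in front of the station, 40 mm long, 11 mm thick. Leave it.
- tube_b_mid (a point): Middle of a loose clear microtube lying beyond the end block of the station, 40 mm long, 11 mm thick. Leave it.
- blood_rack_mid (a point): A loose green rack of red-capped blood tubes beyond the station's +y end, 62 x 118 mm, 114 mm tall; the point is in its middle 50 mm above the bench. Leave it.
- bottle_mid (a point): A loose small bottle (42 mm across, 85 mm tall) standing behind the rails on the +x side; the point is half-way up. Leave it.
- tip_box_mid (a point): A loose grey tip box with a clear lid, 84 x 124 mm, 61 mm tall, behind the rails on the +x side; the point is 30 mm up. Leave it.
- pipette_mid (a point): Middle of a loose white hand pipette lying at the robot's right, 265 mm long, 39 mm thick. Leave it.

How it is judged:
By the outcome, as a careful person would: the job done as asked, in the order asked, and still so for the second after the job is handed in, with the robot touching nothing.
It also fails if it takes over 32 s, if anything falls off the work surface, if the arm or the gripper's body presses on something with over 40 N, if the wrist force passes 120 N, or if a joint passes its speed limit or range.

## Working session

There is one attempt and no reset: what is moved stays moved. The work goes in short steps, Python scripts to look and compute and a tool call to move; the robot and the scene stay as the last step left them, time stands still between calls to the robot, and variables do not carry over. Pictures are saved under pics/ and viewed, at most 10 in all, crops included, and the job is handed in when it is done.

Besides the shell and the picture viewer there is one more tool, called after ">>>" as a command line: name --argument value ..., lists and objects as JSON in quotes. step_arm: Moves the arm, as the interface text tells. Its arguments: {"type":"object","properties":{"plan":{"type":"array","items":{"type":"number"}},"hand":{"type":"number"},"newtons":{"type":"number"}},"required":["plan"]}

```bash
mkdir -p pics
cat > h.py <<'E'
import numpy as np, cv2
from scipy.spatial.transform import Rotation as R
from workcell import sensors, viewer, env
def rot(a):
    a=np.array(a,float)
    return a if a.shape==(3,3) else (R.from_quat(a).as_matrix() if a.size==4 else R.from_euler('xyz',a,degrees=True).as_matrix())
def ray(f,p):
    d=np.array([(p[0]-f['cx'])/f['fx'],(p[1]-f['cy'])/f['fy'],1.])
    return np.array(f['position'],float),rot(f['attitude'])@d
def atz(f,p,z):
    o,d=ray(f,p); return o+d*(z-o[2])/d[2]
def proj(f,P):
    c=rot(f['attitude']).T@(np.array(P)-f['position']); return [f['cx']+f['fx']*c[0]/c[2],f['cy']+f['fy']*c[1]/c[2]]
E
python3 - <<'E'
from h import *
s=sensors.state();print({k:np.round(v,3).tolist() for k,v in s.items()})
Z=dict(pad_top=88,rack_center=75,tips=110,carriage_end=50,end_stop=50,station=0)
for n in ["side","top","wrist"]:
    f=viewer.grab_frame(n);cv2.imwrite(f"pics/{n}0.png",f['img'][:,:,::-1]);print(n,f['position'],f['attitude'],f['fx'])
    for k,z in Z.items():
        for r in viewer.pinpoint(k,f)[:2]: print(k,np.round(r['score'],2),np.round(r['location'],1),np.round(atz(f,r['location'],z),1))
E
```

```text
{'time_s': 0.0, 'qpos': [73.797, 18.35, 89.707, 0.001, 72.043, -1.146], 'qvel': [0.007, -0.005, 0.025, -0.011, 0.032, -0.093], 'effort': [0.0, -41.247, -23.197, 0.073, 0.046, -0.0], 'ee_pos': [149.24, 554.795, 227.134], 'ee_rot': [-179.9, -0.003, 164.943], 'force': [-0.458, -0.63, -0.447], 'torque': [-0.015, -0.0, -0.015], 'gripper_force': 0.0, 'gripper_width': 91.354}
side [-294.52212177 -448.0439104   716.09645087] [-123.75900129    0.33109888  -61.68091771] 387.47574947569416
pad_top 0.47 [254.4 185.3] [544.1  16.2  88. ]
rack_center 0.83 [287.4 200.7] [535.1 -95.5  75. ]
rack_center 0.24 [244.  160.2] [679.9 130.1  75. ]
tips 0.64 [295.6 191.2] [ 542. -116.  110.]
carriage_end 0.78 [243.5 193.8] [538.1  51.   50. ]
end_stop 0.6 [217.3 179.7] [568.1 165.4  50. ]
station 0.79 [247.7 204.7] [554.5  46.7   0. ]
top [ 184.29037283   -9.06116319 1865.78255221] [-1.68900384e+02  5.12622383e-02 -8.93565449e+01] 491.03212835719927
pad_top 0.6 [254.2 185.8] [553.6  16.8  88. ]
rack_center 0.58 [283.1 191.2] [537.  -90.7  75. ]
rack_center 0.56 [217.2 186.6] [551.7 154.7  75. ]
tips 0.76 [288.  186.2] [ 548.9 -107.   110. ]
carriage_end 0.84 [246.8 188.9] [549.3  45.1  50. ]
end_stop 0.93 [214.6 186.6] [556.8 166.8  50. ]
station 0.97 [250.5 191. ] [551.2  32.1   0. ]
station 0.43 [372.6 246.9] [ 340.5 -433.5    0. ]
wrist [ 74.26577633 575.66563777 385.53890513] [1.64196926e+02 5.84606534e-02 7.49160452e+01] 330.8048275876102
```

Run:
```python
import cv2
for n,(a,b,c,d) in dict(side=(110,290,160,360),top=(120,260,160,340)).items():
    i=cv2.imread(f"pics/{n}0.png")[a:b,c:d]; cv2.imwrite(f"pics/{n}0c.png",cv2.resize(i,None,fx=4,fy=4,interpolation=cv2.INTER_CUBIC)[:600,:800])
```

```text
(no output)
```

View pics/side0c.png

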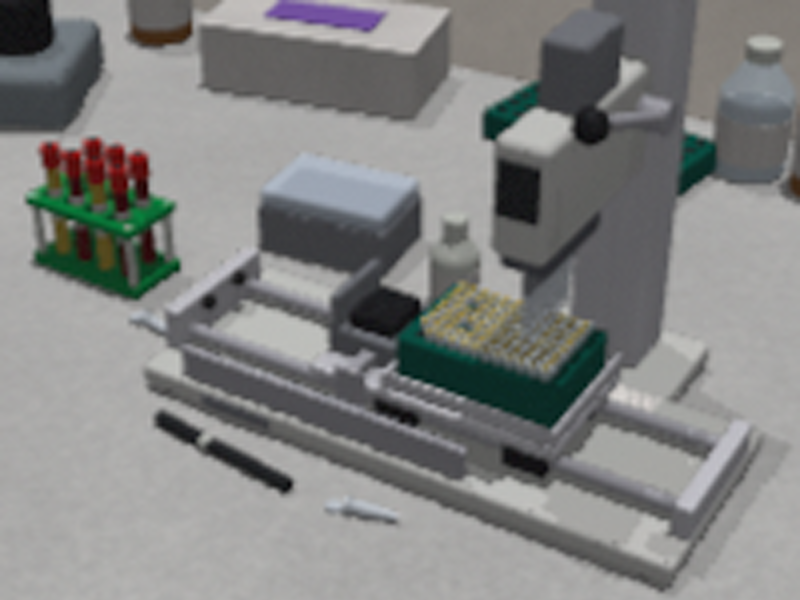

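View pics/top0c.png

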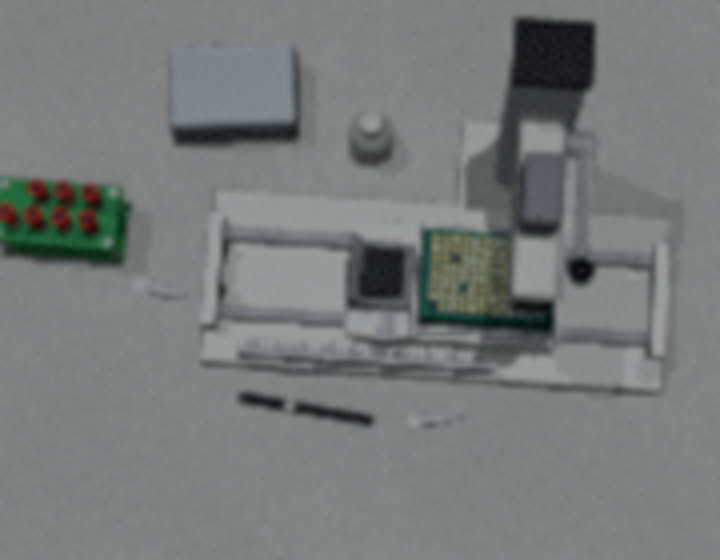

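```bash
cat >> h.py <<'E'
from scipy.linalg import logm
def T(p,e):
    M=np.eye(4);M[:3,:3]=R.from_euler('xyz',e,degrees=True).as_matrix();M[:3,3]=p;return M
def rows(p,e,n,src=None):
    s=sensors.state();A=T(s['ee_pos'],s['ee_rot']) if src is None else T(*src)
    L=np.real(logm(np.linalg.inv(A)@T(p,e)))/n
    return np.round(np.r_[L[:3,3]/10,L[2,1],L[0,2],L[1,0]],4).tolist()
E
python3 - <<'E'
from h import *
print(rows([545,15,230],[180,0,86.3],20))
E
```

```text
[-3.626, 0.0375, -0.0101, 0.0, -0.0, 0.0686]
```

>>> step_arm --plan '[-3.626, 0.037, -0.01, 0, 0, 0.0686, -3.626, 0.037, -0.01, 0, 0, 0.0686, -3.626, 0.037, -0.01, 0, 0, 0.0686, -3.626, 0.037, -0.01, 0, 0, 0.0686, -3.626, 0.037, -0.01, 0, 0, 0.0686]'

```text
time_s: 1.47
ee_pos: [317.8, 486.2, 228.4]
ee_rot: [180.0, -0.0, 145.1]
force: [0.3, 0.5, 0.7]
gripper_width: 91.4
gripper_force: 0.0
```

>>> step_arm --plan '[-3.626, 0.037, -0.01, 0, 0, 0.0686, -3.626, 0.037, -0.01, 0, 0, 0.0686, -3.626, 0.037, -0.01, 0, 0, 0.0686, -3.626, 0.037, -0.01, 0, 0, 0.0686, -3.626, 0.037, -0.01, 0, 0, 0.0686]'

```text
time_s: 1.88
ee_pos: [451.9, 364.8, 228.9]
ee_rot: [180.0, -0.0, 125.4]
force: [-0.2, 0.5, -0.5]
gripper_width: 91.0
gripper_force: 0.0
```

>>> step_arm --plan '[-3.626, 0.037, -0.01, 0, 0, 0.0686, -3.626, 0.037, -0.01, 0, 0, 0.0686, -3.626, 0.037, -0.01, 0, 0, 0.0686, -3.626, 0.037, -0.01, 0, 0, 0.0686, -3.626, 0.037, -0.01, 0, 0, 0.0686]'

```text
time_s: 2.3
ee_pos: [537.2, 205.6, 229.4]
ee_rot: [180.0, -0.0, 105.8]
force: [0.9, -0.9, -0.4]
gripper_width: 91.3
gripper_force: 0.0
```

>>> step_arm --plan '[-3.626, 0.037, -0.01, 0, 0, 0.0686, -3.626, 0.037, -0.01, 0, 0, 0.0686, -3.626, 0.037, -0.01, 0, 0, 0.0686, -3.626, 0.037, -0.01, 0, 0, 0.0686, -3.626, 0.037, -0.01, 0, 0, 0.0686]'

```text
time_s: 2.72
ee_pos: [563.9, 27.0, 229.9]
ee_rot: [180.0, -0.0, 86.1]
force: [0.7, 0.0, 0.3]
gripper_width: 91.2
gripper_force: 0.0
```

>>> step_arm --plan '[0, 0, 0, 0, 0, 0, 0, 0, 0, 0, 0, 0]'

```text
time_s: 2.88
ee_pos: [563.5, 27.1, 230.0]
ee_rot: [180.0, -0.0, 86.2]
force: [0.2, 0.6, 0.1]
gripper_width: 90.7
gripper_force: 0.0
```

Run:
```python
from h import *
s=sensors.state();print({k:np.round(s[k],2).tolist() for k in ['time_s','ee_pos','ee_rot','force']})
Z=dict(pad_top=88,rack_center=75,carriage_end=50,end_stop=50,station=0)
f=viewer.grab_frame("wrist");cv2.imwrite("pics/w1.png",f['img'][:,:,::-1]);print(f['position'],f['attitude'])
for k,z in Z.items():
    for r in viewer.pinpoint(k,f)[:2]: print(k,np.round(r['score'],2),np.round(r['location'],1),np.round(atz(f,r['location'],z),1))
```

```text
{'time_s': 2.88, 'ee_pos': [563.52, 27.13, 229.99], 'ee_rot': [180.0, -0.02, 86.15], 'force': [0.2, 0.57, 0.14]}
[567.8021636  104.23068471 387.545305  ] [ 1.64167157e+02 -5.91394884e-03 -3.87506342e+00]
pad_top 0.87 [234.6 194.4] [544.3  12.2  88. ]
rack_center 0.65 [238.3 281.1] [539.3 -88.8  75. ]
carriage_end 0.7 [238.1 152.7] [548.7  45.2  50. ]
end_stop 0.82 [237.2  35. ] [556.7 156.6  50. ]
```

View pics/w1.png

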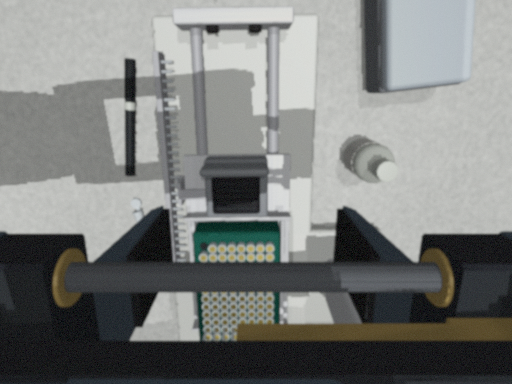

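Run:
```python
from h import *
print(rows([545,14,112],[180,0,86],10))
```

```text
[-0.1725, -0.1733, 1.1792, -0.0, -0.0, 0.0008]
```

>>> step_arm --plan '[-0.345, -0.345, 0, 0, 0, 0, -0.345, -0.345, 0, 0, 0, 0, -0.345, -0.345, 1, 0, 0, 0, -0.345, -0.345, 1, 0, 0, 0, -0.345, -0.345, 1, 0, 0, 0]' --hand 0 --newtons 10

```text
time_s: 3.6
ee_pos: [544.7, 12.6, 199.8]
ee_rot: [180.0, -0.0, 86.4]
force: [-0.5, 0.3, 0.3]
gripper_width: 61.0
gripper_force: 0.0
```

>>> step_arm --plan '[0, 0, 1.8, 0, 0, 0.003, 0, 0, 1.8, 0, 0, 0, 0, 0, 1.8, 0, 0, 0, 0, 0, 1.8, 0, 0, 0, 0, 0, 1.0, 0, 0, 0]'

```text
time_s: 4.02
ee_pos: [543.7, 12.7, 116.1]
ee_rot: [-179.8, 0.0, 86.2]
force: [0.2, -0.3, 0.7]
gripper_width: 27.0
gripper_force: 0.0
```

>>> step_arm --plan '[0, 0, 0.6, 0, 0, 0, 0, 0, 0, 0, 0, 0, 0, 0, 0, 0, 0, 0]'

```text
time_s: 4.27
ee_pos: [545.5, 12.7, 112.4]
ee_rot: [180.0, -0.0, 86.2]
force: [0.0, -0.1, -0.2]
gripper_width: 7.5
gripper_force: 0.0
```

Run:
```python
from h import *
s=sensors.state();print({k:np.round(s[k],2).tolist() for k in ['time_s','ee_pos','ee_rot','force']})
p,e=s['ee_pos'],s['ee_rot'];M=T(p,e)
o=[]
for n in ["wrist","side"]:
    f=viewer.grab_frame(n)
    for r in viewer.pinpoint("pad_top",f)[:1]: print(n,np.round(r['score'],2),np.round(r['location'],1),np.round(atz(f,r['location'],88),1), 'tip px',np.round(proj(f,(M@[0,0,14,1])[:3]),1))
    i=f['img'][:,:,::-1]
    o.append(i[100:400,56:456] if n=="wrist" else cv2.resize(i[140:240,190:323],(400,300),interpolation=cv2.INTER_CUBIC))
o[0]=cv2.resize(o[0],(400,300))
cv2.imwrite("pics/w2.png",np.hstack(o))
```

```text
{'time_s': 4.27, 'ee_pos': [545.5, 12.71, 112.4], 'ee_rot': [179.96, -0.01, 86.17], 'force': [0.03, -0.09, -0.2]}
wrist 0.68 [253.  230.7] [544.6  10.7  88. ] tip px [254.4 234.7]
side 0.82 [252.9 184.8] [544.4  21.4  88. ] tip px [255.6 182.4]
```

View pics/w2.png

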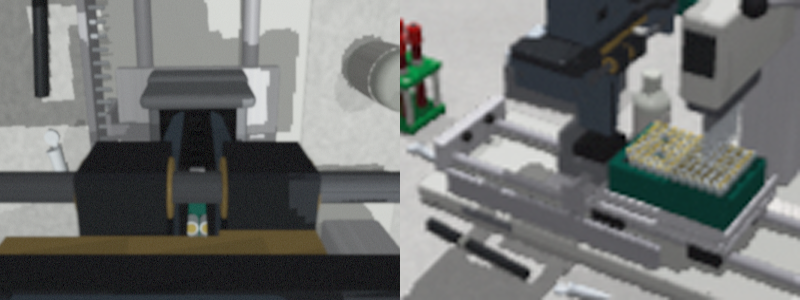

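>>> step_arm --plan '[0, 0, 0.4, 0, 0, 0, 0, 0, 0.4, 0, 0, 0, 0, 0, 0, 0, 0, 0]'

```text
time_s: 4.72
ee_pos: [544.6, 12.7, 103.2]
ee_rot: [-179.9, 0.0, 86.2]
force: [0.4, -0.4, -0.0]
gripper_width: 0.6
gripper_force: 0.0
```

>>> step_arm --plan '[0, 0, 0.2, 0, 0, 0, 0, 0, 0.2, 0, 0, 0, 0, 0, 0.2, 0, 0, 0, 0, 0, 0, 0, 0, 0]'

```text
time_s: 5.05
ee_pos: [545.1, 12.7, 97.9]
ee_rot: [-180.0, -0.0, 86.2]
force: [-1.2, 0.2, 3.8]
gripper_width: 0.5
gripper_force: 1.9
```

>>> step_arm --plan '[0, 0, 0.2, 0, 0, 0, 0, 0, 0.2, 0, 0, 0, 0, 0, 0, 0, 0, 0]'

```text
time_s: 5.3
ee_pos: [545.1, 12.7, 94.2]
ee_rot: [180.0, -0.0, 86.2]
force: [-1.7, -0.4, 5.3]
gripper_width: 0.4
gripper_force: 2.7
```

>>> step_arm --plan '[0, 0, 0.1, 0, 0, 0, 0, 0, 0.1, 0, 0, 0, 0, 0, 0, 0, 0, 0]'

```text
time_s: 5.55
ee_pos: [545.2, 12.8, 94.0]
ee_rot: [180.0, -0.0, 86.2]
force: [-5.6, 1.2, 16.3]
gripper_width: 0.3
gripper_force: 8.2
```

>>> step_arm --plan '[0.04, 0, 0, 0, 0, 0, 0.07, 0, 0, 0, 0, 0, 0.1, 0, 0, 0, 0, 0, 0.13, 0, 0, 0, 0, 0, 0.16, 0, 0, 0, 0, 0]'

```text
time_s: 5.97
ee_pos: [545.5, 17.3, 94.0]
ee_rot: [179.9, 0.0, 86.2]
force: [-5.7, -1.6, 16.0]
gripper_width: 0.3
gripper_force: 8.3
```

>>> step_arm --plan '[0.2, 0, 0, 0, 0, 0, 0.24, 0, 0, 0, 0, 0, 0.28, 0, 0, 0, 0, 0, 0.32, 0, 0, 0, 0, 0, 0.35, 0, 0, 0, 0, 0]'

```text
time_s: 6.38
ee_pos: [546.3, 31.2, 93.9]
ee_rot: [180.0, 0.0, 86.2]
force: [-4.9, -0.9, 16.5]
gripper_width: 0.4
gripper_force: 8.4
```

>>> step_arm --plan '[0.35, 0, 0, 0, 0, 0, 0.35, 0, 0, 0, 0, 0, 0.35, 0, 0, 0, 0, 0, 0.35, 0, 0, 0, 0, 0, 0.35, 0, 0, 0, 0, 0]'

```text
time_s: 6.8
ee_pos: [547.3, 48.8, 93.9]
ee_rot: [180.0, 0.0, 86.2]
force: [-5.9, -0.5, 18.0]
gripper_width: 0.5
gripper_force: 8.5
```

>>> step_arm --plan '[0.35, 0, 0, 0, 0, 0, 0.35, 0, 0, 0, 0, 0, 0.35, 0, 0, 0, 0, 0, 0.35, 0, 0, 0, 0, 0, 0.35, 0, 0, 0, 0, 0]'

```text
time_s: 7.22
ee_pos: [548.3, 66.3, 94.0]
ee_rot: [-180.0, 0.0, 86.2]
force: [-7.0, -1.3, 16.8]
gripper_width: 0.3
gripper_force: 8.6
```

>>> step_arm --plan '[0.35, 0, 0, 0, 0, 0, 0.35, 0, 0, 0, 0, 0, 0.35, 0, 0, 0, 0, 0, 0.35, 0, 0, 0, 0, 0, 0.35, 0, 0, 0, 0, 0]'

```text
time_s: 7.63
ee_pos: [549.3, 83.8, 94.0]
ee_rot: [-180.0, 0.0, 86.2]
force: [-6.2, -0.9, 17.3]
gripper_width: 0.3
gripper_force: 8.7
```

>>> step_arm --plan '[0.35, 0, 0, 0, 0, 0, 0.35, 0, 0, 0, 0, 0, 0.32, 0, 0, 0, 0, 0, 0.29, 0, 0, 0, 0, 0, 0.26, 0, 0, 0, 0, 0]'

```text
time_s: 8.05
ee_pos: [550.2, 99.6, 94.0]
ee_rot: [-180.0, 0.0, 86.2]
force: [-6.1, -1.9, 17.3]
gripper_width: 0.4
gripper_force: 8.7
```

Run:
```python
from h import *
f=viewer.grab_frame("wrist");cv2.imwrite("pics/w3.png",f['img'][:,:,::-1])
for k,z in dict(pad_top=80,carriage_end=50,end_stop=50).items():
    for r in viewer.pinpoint(k,f)[:1]: print(k,np.round(r['score'],2),np.round(r['location'],1),np.round(atz(f,r['location'],z),1))
```

```text
pad_top 0.95 [251.9 238.3] [548.6  97.5  80. ]
carriage_end 0.62 [255.1 168.4] [552.8 130.8  50. ]
end_stop 0.81 [253.1 123.6] [553.4 158.4  50. ]
```

View pics/w3.png

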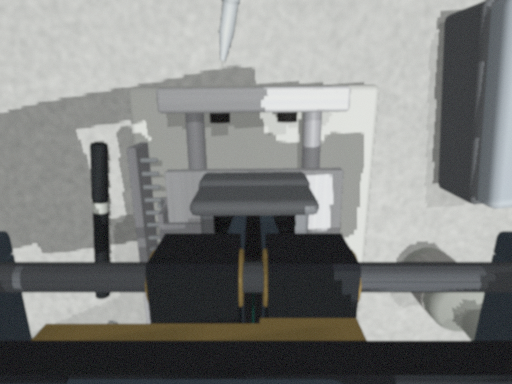

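>>> step_arm --plan '[0.25, 0, 0, 0, 0, 0, 0.25, 0, 0, 0, 0, 0, 0.25, 0, 0, 0, 0, 0, 0.23, 0, 0, 0, 0, 0, 0.21, 0, 0, 0, 0, 0]'

```text
time_s: 8.67
ee_pos: [550.9, 111.4, 93.9]
ee_rot: [-179.9, 0.0, 86.2]
force: [-6.5, -1.1, 18.3]
gripper_width: 0.4
gripper_force: 8.8
```

>>> step_arm --plan '[0.19, 0, 0, 0, 0, 0, 0.17, 0, 0, 0, 0, 0, 0.15, 0, 0, 0, 0, 0, 0.13, 0, 0, 0, 0, 0, 0.12, 0, 0, 0, 0, 0]'

```text
time_s: 9.08
ee_pos: [551.3, 119.0, 93.9]
ee_rot: [-179.9, 0.0, 86.2]
force: [-6.5, -1.5, 17.6]
gripper_width: 0.6
gripper_force: 8.8
```

>>> step_arm --plan '[0.12, 0, 0, 0, 0, 0, 0.12, 0, 0, 0, 0, 0, 0.12, 0, 0, 0, 0, 0, 0.12, 0, 0, 0, 0, 0]'

```text
time_s: 9.42
ee_pos: [551.5, 123.7, 93.9]
ee_rot: [-179.9, 0.0, 86.2]
force: [-7.2, -1.0, 18.3]
gripper_width: 0.5
gripper_force: 8.8
```

>>> step_arm --plan '[0.12, 0, 0, 0, 0, 0, 0.12, 0, 0, 0, 0, 0, 0.1, 0, 0, 0, 0, 0]'

```text
time_s: 9.67
ee_pos: [551.8, 127.2, 94.0]
ee_rot: [-179.9, 0.0, 86.2]
force: [-6.7, -2.5, 16.9]
gripper_width: 0.4
gripper_force: 8.8
```

>>> step_arm --plan '[0.1, 0, 0, 0, 0, 0, 0.1, 0, 0, 0, 0, 0]'

```text
time_s: 9.83
ee_pos: [551.8, 128.4, 93.9]
ee_rot: [-179.9, 0.1, 86.2]
force: [-7.3, -4.8, 18.1]
gripper_width: 0.3
gripper_force: 8.9
```

>>> step_arm --plan '[0.1, 0, 0, 0, 0, 0, 0.1, 0, 0, 0, 0, 0]'

```text
time_s: 10.0
ee_pos: [551.9, 128.8, 93.8]
ee_rot: [-179.9, 0.3, 86.3]
force: [-7.1, -10.6, 18.2]
gripper_width: 0.7
gripper_force: 9.0
```

>>> step_arm --plan '[0.1, 0, 0, 0, 0, 0, 0.1, 0, 0, 0, 0, 0]'

```text
time_s: 10.17
ee_pos: [552.6, 130.1, 93.8]
ee_rot: [-180.0, 0.3, 86.3]
force: [-4.8, -10.7, 16.4]
gripper_width: 0.4
gripper_force: 8.3
```

Run:
```python
from h import *
f=viewer.grab_frame("wrist");cv2.imwrite("pics/w4.png",f['img'][:,:,::-1])
for k,z in dict(pad_top=80,carriage_end=50,end_stop=50).items():
    for r in viewer.pinpoint(k,f)[:1]: print(k,np.round(r['score'],2),np.round(r['location'],1),np.round(atz(f,r['location'],z),1))
```

```text
pad_top 0.91 [250.2 240.9] [550.  126.5  80. ]
carriage_end 0.86 [252.5 170.9] [553.4 159.7  50. ]
end_stop 0.73 [252.1 173.5] [553.1 158.1  50. ]
```

View pics/w4.png

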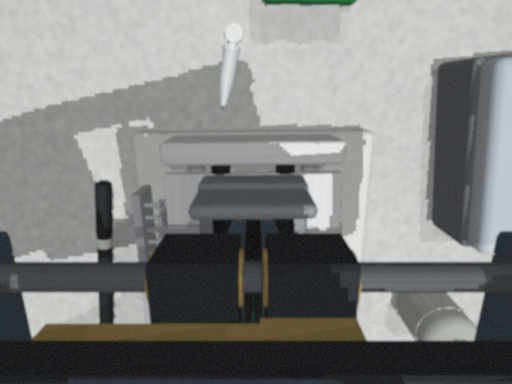

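The carriage plate edge (row ~171) meets the black buffers (221,170 and 285,170), so it is home. Now I lift straight up.

>>> step_arm --plan '[0, 0, -0.2, 0, 0, 0, 0, 0, -0.2, 0, 0, 0, 0, 0, -0.3, 0, 0, 0, 0, 0, -0.4, 0, 0, 0, 0, 0, -0.5, 0, 0, 0]'

```text
time_s: 10.78
ee_pos: [552.3, 130.8, 106.4]
ee_rot: [-179.8, 0.3, 86.2]
force: [0.8, -5.1, -5.2]
gripper_width: 0.5
gripper_force: 3.0
```

>>> step_arm --plan '[0, 0, -1, 0, 0, 0, 0, 0, -2, 0, 0, 0, 0, 0, -3, 0, 0, 0, 0, 0, -3, 0, 0, 0, 0, 0, -2, 0, 0, 0]'

```text
time_s: 11.2
ee_pos: [554.3, 133.4, 220.2]
ee_rot: [179.8, -0.1, 86.2]
force: [0.7, 0.3, -0.1]
gripper_width: 0.5
gripper_force: 0.0
```

>>> step_arm --plan '[0, 0, 0, 0, 0, 0, 0, 0, 0, 0, 0, 0, 0, 0, 0, 0, 0, 0]'

```text
time_s: 11.45
ee_pos: [552.6, 133.1, 216.5]
ee_rot: [-179.9, 0.0, 86.2]
force: [-0.1, 0.5, -0.1]
gripper_width: 0.6
gripper_force: 0.0
```

Run:
```python
from h import *
s=sensors.state();print({k:np.round(s[k],2).tolist() for k in ['time_s','ee_pos','ee_rot','force']})
f=viewer.grab_frame("wrist");cv2.imwrite("pics/w5.png",f['img'][:,:,::-1])
for k,z in dict(pad_top=88,carriage_end=50,end_stop=50).items():
    for r in viewer.pinpoint(k,f)[:1]: print(k,np.round(r['score'],2),np.round(r['location'],1),np.round(atz(f,r['location'],z),1))
```

```text
{'time_s': 11.45, 'ee_pos': [552.62, 133.05, 216.54], 'ee_rot': [-179.88, 0.03, 86.16], 'force': [-0.11, 0.54, -0.06]}
pad_top 0.76 [248.6 186.8] [547.4 128.5  88. ]
carriage_end 0.82 [257.1 144.6] [557.5 160.1  50. ]
end_stop 0.73 [253.6 150.5] [553.7 154.5  50. ]
```

View pics/w5.png

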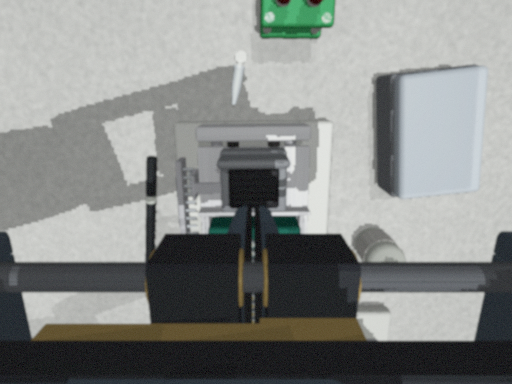

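The picture shows the carriage plate still against the buffers (row ~146), the pad clear at (253,187), and the pen, tubes and box where they were.

```bash
python3 -c "
from workcell import env
print(env.job_done())"
```

```text
the job is handed in; nothing more can be done
None
```

I held the lock pad down, slid the carriage smoothly out to its end stop and let the pad go. The last picture shows the carriage against the buffers with the arm clear. I didn't test the lock itself, and the job is handed in with no verdict shown.

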